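# Refit the stop peg, then hold the cutting template flush on the tilted board

## Robot

A 6-joint arm with a two-finger parallel gripper is mounted at the origin on the work surface. World frame = base frame: x ahead of the robot, y to its left, z up, the work surface at z = 0. Lengths are in m, angles in rad, forces in N, time in s.
With the tool pointing down it reaches from about 0.325 to 0.9 m from the base axis. Payload 6.1 kg.
Tool frame: the origin (TCP) lies on the centre line of the jaws, within the pads' length; the fingertips stand 11 mm ahead of it and the grasp point (between the pads) lies 8 mm behind it; z points along the fingers, y is the line along which they close (so a half turn about z gives the same grasp; the last joint's range is limited). The gripper opens to 87 mm and grips with 3 to 60 N. Pads are 19 mm wide; open, the fingers measure 117 mm over their backs; the gripper's body (75 mm by 190 mm) begins 51 mm behind the grasp point.
Start: joints at [1.14, 0.22, 1.526, -0, 1.395, -0.126], TCP at [0.188, 0.596, 0.234] pointing down, gripper open.
Joint ranges: [-2.98, 2.98], [-0.91, 2.08], [0.09, 2.57], [-1.24, 4.39], [0.2, 2.65], [-2.68, 2.68]. Speed limits (rad/s): [2.57, 2.57, 3.01, 3.14, 3.14, 3.14].

## Interface

Orientations are given as a rotation vector (axis times angle).
In Python, from workcell import r gives the robot as it stands.
- The arm moves only by the tool arm_command, never from a script. Its arguments are lists of equal length, an entry for each row: "jaw": the closure, from -1 (fully open) to 1 (shut), so that 0 is half open; "dp": the shift along the tool's x, y, z in cm, a list of three; "delta_rot": the turn, a rotation vector about the tool's x, y, z in degrees, a list of three. A call has 1 to 5 rows; each row is the pose to reach, as a shift and turn from the pose commanded when the call began, along the tool's axes at that moment; what a row does not reach only later rows make up. A row lasts 1/10 s, in which the tool goes at most 50 mm and 8.59 degrees, less where a joint would pass 70% of its speed; a pose out of reach is approached as far as the arm can. A call with a gripper value outside its range is refused whole. The fingers move at their own pace and stop on an object; the grip force is fixed at half the most. Time passes only in rows, so rows that repeat a pose let the fingers close. It gives the time, the measured TCP pose, the force, the opening and the grip force at its end, in the units of the state.
- r.read_state(): the state, without advancing time (a new reading comes with each control period).
- r.snapshot(name): name is "side" or "top"; returns (picture, depth): 384x512x3 uint8, red, green, blue; 384x512 float32, m along the optical axis (not along the pixel's ray), 0 where there is no reading.
- r.camera_model(name): a dict with "fx", "fy", "cx", "cy" (pixels), "k1" (the pictures are not rectified: a ray, as slopes to the right and down, at radius r is drawn at 1 + k1 r^2 times it, then the intrinsics apply), "position" and "attitude" of the camera in the world. Camera axes: x right, y down, z forward; pixel columns grow to the right and rows downward; lengths in m; the calibration is good to about 2 mm. A picture is of the moment at which its call begins. camera_model takes no time and is no camera call.
- r.sign_off(): hands the job in; it is judged then, once.
The state is a dict: "time": time; "joints": joint angles; "joint_vel": joint speeds; "joint_torque": joint torques, N m; "ee_pos": TCP position; "orientation": TCP orientation; "wrist_force": force on the tool from outside, world axes, zero at the start; "wrist_torque": the same for the moment, N m; "gripper_width": opening from 0.0 (shut) to 1.0 (fully open); "grip_force": force on a finger pad.
Only numpy, scipy, OpenCV 4.12 (cv2) and the standard library are available. Lean on these libraries where they do the work, as an engineer would, in place of code of your own. Each camera call takes 0.05 s, during which the arm holds its last target. There are 200 camera calls.

## Task

One of the three stop pegs is missing from the rail of the tilted cutting jig: take a spare orange peg from the wooden block and put it fully home in the empty hole, leaving the fitted pegs in theirs. Then pick up the blue template by its handle and lay it flat on the sloping board, straight edge down against the row of pegs and centred on them, and feel it flush all over. Finish while still holding the template and pressing it lightly but steadily onto the board, ready for the cut, without forcing the board's tilt or shifting the other things on the bench.

Things in the scene. Friction and masses are not known exactly. Their poses are not given: they have to be found in the camera images.
- board_low (a point): Middle of the lower, hinged edge of the tilted board's working face, 52 mm above the bench; x points up the slope in the face, y along the lower edge, z out of the face
- board_high (a point): Middle of the upper edge of the same face, 180 mm up the slope from board_low; same axes. The board (260 mm wide, 180 mm up the slope, 12 mm thick, pink card taped on it) rises away from the robot at 15 to 34 degrees, different each time; two stiff locking quadrants hold it, so light pushes do not move it
- jig: The jig's base, fixed to the bench: a 260 mm wide aluminium rail at the front, its top 45 mm above the bench, with three peg holes in it. Origin on the bench straight below the middle hole; x points from the rail towards the hinge and the board, z up. The board's lower edge lies 13 mm behind the holes' centre line
- hole_0 (a point): Centre of the mouth of the left (+y of the jig) peg hole in the jig's rail: vertical, 14 mm wide, 20 mm deep, the holes 55 mm apart. Two of the three hold a peg at the start
- hole_1 (a point): Centre of the mouth of the middle peg hole in the jig's rail: vertical, 14 mm wide, 20 mm deep, the holes 55 mm apart. Two of the three hold a peg at the start
- hole_2 (a point): Centre of the mouth of the right (-y of the jig) peg hole in the jig's rail: vertical, 14 mm wide, 20 mm deep, the holes 55 mm apart. Two of the three hold a peg at the start
- peg_a_mid (a point): Middle of an orange stop peg, at the start fitted in one of the jig's holes: upright rod, smooth, diameter 12 mm, 55 mm long, z along it. Fully home in the jig its middle is 7.5 mm above the rail's top and 35 mm stand out
- peg_b_mid (a point): Middle of an orange stop peg, at the start fitted in one of the jig's holes: upright rod, smooth, diameter 12 mm, 55 mm long, z along it. Fully home in the jig its middle is 7.5 mm above the rail's top and 35 mm stand out
- spare_a_mid (a point): Middle of an orange stop peg, at the start a spare standing in a hole of the wooden peg block: upright rod, smooth, diameter 12 mm, 55 mm long, z along it. Fully home in the jig its middle is 7.5 mm above the rail's top and 35 mm stand out
- spare_b_mid (a point): Middle of an orange stop peg, at the start a spare standing in a hole of the wooden peg block: upright rod, smooth, diameter 12 mm, 55 mm long, z along it. Fully home in the jig its middle is 7.5 mm above the rail's top and 35 mm stand out
- peg_block: Wooden block fixed to the bench, 120 (x) x 44 (y) x 30 mm high, origin under its centre; two spare pegs stand 20 mm deep in 14 mm holes 32 mm either side of its centre along x, 35 mm standing out
- template_grip (a point): Centre of the black bar handle of the blue template: 16 (x) x 50 (y) mm, from 6 to 40 mm above the underside, z up out of it; this point is 23 mm above the underside. The template is a 6 mm smooth plate, 160 mm long (y), 70 mm wide (x), about 0.15 kg, straight along its -x side, curved along +x, the handle at its middle. It starts lying flat on the bench, handle up
- template_edge (a point): Middle of the template's straight edge, on its underside; 35 mm to -x of the handle's middle; axes as template_grip
- template_under (a point): Middle of the template's underside, straight below the handle; axes as template_grip
- tape_dispenser: Bystander: black tape dispenser, 60 x 150 x 68 mm; origin under its centre
- blade_box_1: Bystander: yellow box of cutter blades, 85 x 50 x 26 mm; origin under its centre
- blade_box_2: Bystander: second yellow box of cutter blades, 85 x 50 x 26 mm; origin under its centre
- cutter_knife: Bystander: blue cutter knife lying on the mat, about 150 long, 22 wide, 16 high mm; origin under its centre
- glue_bottle: Bystander: white glue bottle with red cap, diameter 48, height 125 mm; origin under its centre
- pen_cup: Bystander: empty white pen cup, diameter 80, height 95 mm; origin under its centre
- steel_block: Bystander: steel weight, 50 x 75 x 30 mm; origin under its centre

How it is judged:
By the outcome, as a careful person would: the job done as asked, in the order asked, and still so for the second after the job is handed in, while the arm keeps its last pose, push and grip.
It also fails if it takes over 67 s, if anything falls off the work surface, if the arm or the gripper's body presses on something with over 40 N, if the wrist force passes 120 N, or if a joint passes its speed limit or range.

## Working session

There is one attempt and no reset: what is moved stays moved. The work goes in short steps, Python scripts to look and compute and a tool call to move; the robot and the scene stay as the last step left them, time stands still between calls to the robot, and variables do not carry over. Pictures are saved under pics/ and viewed, at most 10 in all, crops included, and the job is handed in when it is done.

Besides the shell and the picture viewer there is one more tool, called after "Call:" by a JSON object that holds its "op" and its "data", one argument or row to a line. arm_command: Moves the arm, as the interface text tells. Its arguments: {"type":"object","properties":{"jaw":{"type":"array"},"dp":{"type":"array"},"delta_rot":{"type":"array"}},"required":["jaw","dp","delta_rot"]}

```bash
mkdir -p pics
cat > h.py <<'E'
import numpy as np,cv2
from scipy.spatial.transform import Rotation as R
from workcell import r
def rot(a):
    a=np.array(a,float)
    if a.shape==(3,3): return a
    return R.from_rotvec(a).as_matrix() if a.size==3 else R.from_quat(a).as_matrix()
def cloud(name,dep):
    c=r.camera_model(name);h,w=dep.shape
    v,u=np.mgrid[:h,:w]
    K=np.array([[c['fx'],0,c['cx']],[0,c['fy'],c['cy']],[0,0,1.]])
    p=cv2.undistortPoints(np.stack([u,v],-1).reshape(-1,1,2).astype(float),K,np.array([c['k1'],0,0,0.])).reshape(h,w,2)
    P=np.dstack([p*dep[...,None],dep])
    return P@rot(c['attitude']).T+np.array(c['position'])
def save(n,im): cv2.imwrite('pics/'+n,im[...,::-1])
E
python3 - <<'E'
from h import *
for n in('side','top'):
    im,d=r.snapshot(n);save(n+'0.png',im);np.savez(n+'0.npz',im=im,d=d)
    print(r.camera_model(n))
print(r.read_state())
E
```

```text
{'fx': 435.9839962873347, 'fy': 435.9839962873347, 'cx': 256.55044758515294, 'cy': 188.90260500626007, 'k1': -0.12093551413214897, 'position': array([0.32337732, 0.80685726, 0.72873454]), 'attitude': array([-0.41664683,  2.68688329, -1.32539282])}
{'fx': 422.2394835423225, 'fy': 422.2394835423225, 'cx': 255.2136274737392, 'cy': 189.0438003024355, 'k1': -0.15059709628640544, 'position': array([ 0.40279826, -0.02183174,  1.08816297]), 'attitude': array([-2.12198155,  2.158624  , -0.1463009 ])}
{'time': 0.1, 'joints': array([ 1.13991224e+00,  2.21146195e-01,  1.52750017e+00,  8.83678348e-06,
        1.39472317e+00, -1.26052794e-01]), 'joint_vel': array([-0.00137182, -0.00489569, -0.00330276,  0.00107429, -0.00011336,
        0.00064954]), 'joint_torque': array([ 1.22256028e-03, -4.95947921e+01, -3.88522518e+01,  7.00192759e-02,
        5.16331871e-02, -7.33153570e-05]), 'ee_pos': array([0.18732451, 0.59569233, 0.23254547]), 'orientation': array([-4.76902940e-01, -3.10468027e+00,  2.67942336e-03]), 'wrist_force': array([ 0.6419962 , -0.27173302,  0.14619484]), 'wrist_torque': array([-0.00295637,  0.00390745, -0.02926064]), 'grip_force': 0.0, 'gripper_width': 0.9980249302440559}
```

View pics/side0.png

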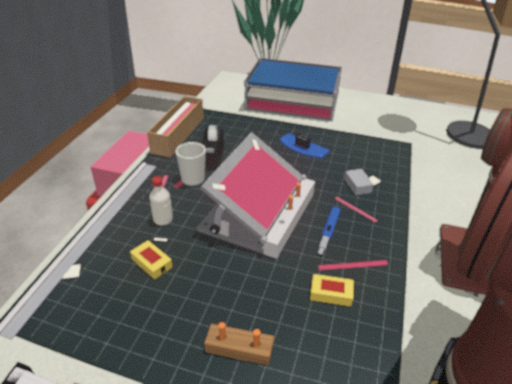

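View pics/top0.png

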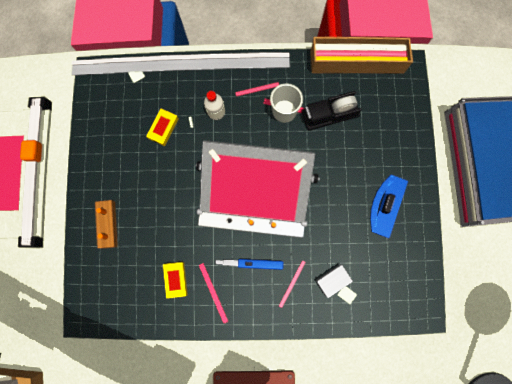

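The side view shows the jig at about (265,190), the peg block at (240,343) and the blue template at (303,145). In the top view the rail's empty hole is the left one at about (229,220), with pegs at (251,222) and (274,226). The spares are at (103,208) and (103,238), and the template is at (388,206). Next I measure them.

```bash
cat >> h.py <<'E'
def blobs(m,minA=6):
    n,l,s,c=cv2.connectedComponentsWithStats(m.astype(np.uint8))
    return [(l==i,s[i,4],c[i]) for i in range(1,n) if s[i,4]>=minA]
E
python3 - <<'E'
from h import *
np.set_printoptions(precision=4,suppress=True)
for n in('top','side'):
    z=np.load(n+'0.npz');im,d=z['im'],z['d'];P=cloud(n,d);hsv=cv2.cvtColor(im,cv2.COLOR_RGB2HSV);H,S,V=hsv[...,0],hsv[...,1],hsv[...,2]
    ok=(d>0)&(np.abs(P[...,1])<.6)&(P[...,2]<.25)
    print(n,'orange')
    for m,a,c in blobs((H>5)&(H<17)&(S>150)&(V>90)&ok,4):
        p=P[m]; top=p[p[:,2]>p[:,2].max()-.006]
        print(a,c,p.mean(0),p[:,2].max(),top.mean(0),len(top))
    print('pink')
    for m,a,c in blobs(((H>165)|(H<4))&(S>150)&(V>80)&ok,800):
        p=P[cv2.erode(m.astype(np.uint8),np.ones((5,5)))>0];q=p.mean(0);u,s,vt=np.linalg.svd(p-q,full_matrices=False);nn=vt[2]*np.sign(vt[2,2])
        print(a,c,q,nn,'tilt',np.degrees(np.arccos(nn[2])),'az',np.degrees(np.arctan2(-nn[1],-nn[0])),(p-q)@nn@((p-q)@nn)/len(p),)
        print('z at',q)
    print('blue')
    for m,a,c in blobs((H>100)&(H<125)&(S>150)&(V>60)&ok&(P[...,2]<.06),100):
        p=P[m];print(a,c,p.mean(0),np.median(p[:,2]),cv2.minAreaRect(p[:,:2].astype(np.float32)))
    print('bright rail')
    for m,a,c in blobs((S<40)&(V>150)&ok&(np.abs(P[...,2]-.045)<.006),200):
        p=P[m];print(a,c,p.mean(0),cv2.minAreaRect(p[:,:2].astype(np.float32)))
    if n=='top':
        for m,a,c in blobs((H>8)&(H<22)&(S>90)&ok&(P[...,2]>.02)&(P[...,1]>.2)&(P[...,2]<.04),60):
            p=P[m];print('wood',a,c,p.mean(0),cv2.minAreaRect(p[:,:2].astype(np.float32)))
        cv2.imwrite('pics/rail.png',cv2.resize(im[195:250,190:320,::-1],None,fx=6,fy=6,interpolation=cv2.INTER_CUBIC))
        for m,a,c in blobs((V<70)&ok&(P[...,2]>.03)&(P[...,2]<.06),10): print('dark',a,c,P[m].mean(0),cv2.minAreaRect(P[m][:,:2].astype(np.float32)))
E
```

```text
top orange
986 [353.9787  56.8753] [ 0.9161 -0.2853  0.0351] 0.08046423906219613 [ 0.9293 -0.281   0.0763] 152
63 [408.6032  49.7143] [ 0.926  -0.4305  0.0607] 0.07907609405174854 [ 0.9196 -0.4246  0.0758] 39
4 [344.25  41.5 ] [ 0.9486 -0.2563  0.0585] 0.062395426541931975 [ 0.9483 -0.255   0.0619] 2
16 [381.5  56. ] [ 0.9095 -0.3559  0.0531] 0.05650834871924615 [ 0.9094 -0.3563  0.0534] 15
10 [395.5  56. ] [ 0.9098 -0.3944  0.0537] 0.05601288467207044 [ 0.9098 -0.3944  0.0537] 10
7 [313.8571  71.7143] [ 0.885  -0.1779  0.006 ] 0.012285620569433497 [ 0.885  -0.1763  0.0107] 2
11 [167.2727 123.0909] [0.7399 0.2169 0.0263] 0.03060559683912567 [0.7394 0.2166 0.0269] 9
18 [156.3889 130.2778] [0.7208 0.2454 0.0271] 0.031285190593955736 [0.7178 0.2441 0.028 ] 14
355 [ 31.3718 150.1972] [0.668  0.5741 0.0651] 0.07764105416170985 [0.6725 0.5822 0.0733] 124
796 [104.4824 223.8807] [0.476  0.376  0.0309] 0.06797378886915517 [0.4866 0.378  0.0651] 20
5 [250.8 223.6] [ 0.4688 -0.0007  0.0799] 0.08086006923059097 [ 0.4688 -0.0007  0.0799] 5
6 [272.3333 225.6667] [ 0.4647 -0.0528  0.0517] 0.072254
[... 5809 characters left out ...]
2 0.065 ] 32
pink
blue
380 [303.6605 146.6605] [ 0.5131 -0.3471  0.0054] 0.00539293518483297 ((0.5176689624786377, -0.35395586490631104), (0.079820916056633, 0.16594192385673523), 74.01773071289062)
203 [331.8719 220.202 ] [ 0.3708 -0.0205  0.0143] 0.014251898009141062 ((0.37140464782714844, -0.019065693020820618), (0.11014580726623535, 0.020689669996500015), 86.1766586303711)
bright rail
872 [288.5023 213.9369] [0.4717 0.022  0.0452] ((0.47124388813972473, 0.0025345832109451294), (0.2635468542575836, 0.03573843836784363), 83.46614074707031)
296 [ 28.3412 377.4459] [0.7843 0.5815 0.0498] ((0.7748239040374756, 0.5826147198677063), (0.08801811188459396, 0.02588542178273201), 5.544060707092285)
```

View pics/rail.png

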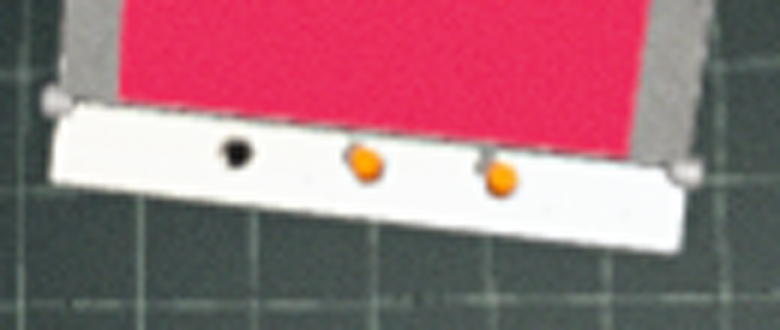

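The crop shows the empty hole at the left, at full-image pixel (229.5,220.4). The pegs are at about (251,222) and (273.5,224.8). I cast rays onto the known heights to get refined positions.

```bash
cat >> h.py <<'E'
def cast(name,uv,z):
    c=r.camera_model(name);K=np.array([[c['fx'],0,c['cx']],[0,c['fy'],c['cy']],[0,0,1.]])
    p=cv2.undistortPoints(np.array(uv,float).reshape(-1,1,2),K,np.array([c['k1'],0,0,0.])).reshape(-1,2)
    D=np.c_[p,np.ones(len(p))]@rot(c['attitude']).T;o=np.array(c['position'])
    return o+D*((np.asarray(z)-o[2])/D[:,2])[:,None]
E
python3 - <<'E'
from h import *
np.set_printoptions(precision=4,suppress=True)
z=np.load('top0.npz');im,d=z['im'],z['d'];P=cloud('top',d);hsv=cv2.cvtColor(im,cv2.COLOR_RGB2HSV);H,S,V=[hsv[...,i].astype(float) for i in range(3)]
# hole: dark weighted centroid
w=np.clip(130-V[214:227,223:236],0,None);yy,xx=np.mgrid[214:227,223:236]
uv=[(w*xx).sum()/w.sum(),(w*yy).sum()/w.sum()];h0=cast('top',uv,[.045])[0];print('hole0',uv,h0)
# fitted pegs, orange, 
for x0,x1 in((245,258),(267,281)):
    sl=(slice(216,233),slice(x0,x1));m=(H[sl]>8)&(H[sl]<25)&(S[sl]>120)
    ys,xs=np.nonzero(m);print('peg',m.sum(),xs.min()+x0,xs.max()+x0,ys.min()+216,ys.max()+216,xs.mean()+x0,ys.mean()+216,cast('top',[[xs.mean()+x0,ys.mean()+216]],[.078]))
# spares: height mask
for m,a,c in blobs((P[...,2]>.05)&(P[...,2]<.08)&(d>0)&(P[...,1]>.33)&(P[...,1]<.43)&(P[...,0]<.56)&(P[...,0]>.4),4):
    print('spare',a,c,P[m].mean(0),cast('top',[c],[.063]))
for sl,n in(((slice(195,250),slice(92,118)),'sp'),):
    s=im[sl];cv2.imwrite('pics/sp.png',cv2.resize(s[...,::-1],None,fx=10,fy=10,interpolation=cv2.INTER_CUBIC))
yaw=np.radians(-7.41);ex=np.array([np.cos(yaw),np.sin(yaw)]);ey=np.array([-ex[1],ex[0]])
h=h0[:2];print('h1,h2',h-.055*ey,h-.11*ey)
m=((H>165)|(H<4))&(S>150)&(V>80)&(P[...,2]>.03)&(P[...,0]<.75)&(np.abs(P[...,1])<.2)
m=cv2.erode(m.astype(np.uint8),np.ones((5,5)))>0;p=P[m];q=p.mean(0);nn=np.linalg.svd(p-q,full_matrices=False)[2][2];nn*=np.sign(nn[2])
bl=np.r_[h-.055*ey+.013*ex,0];bl[2]=q[2]-((bl-q)[:2]@nn[:2])/nn[2];print('board_low z',bl,nn)
# template
m=(H>100)&(H<125)&(S>150)&(V>60)&(P[...,2]<.02)&(P[...,1]<-.25)&(P[...,1]>-.5);m=max(blobs(m,100),key=lambda t:t[1])[0]
cn=max(cv2.findContours(m.astype(np.uint8),0,1)[0],key=len)[:,0];w=cast('top',cn,np.full(len(cn),.006))[:,:2]
hull=cv2.convexHull(w.astype(np.float32))[:,0];dd=np.roll(hull,-1,0)-hull;L=np.hypot(*dd.T);i=L.argsort()[::-1][:4]
for k in i:print('hull',hull[k],dd[k],L[k],np.degrees(np.arctan2(dd[k,1],dd[k,0])))
g=(V<90)&(P[...,2]>.03)&(P[...,2]<.05)&(P[...,1]<-.3)&(P[...,1]>-.4)&(abs(P[...,0]-.515)<.06);print(g.sum())
c=np.argwhere(g)[:,::-1];wg=cast('top',c,np.full(len(c),.04))[:,:2];print(wg.mean(0),cv2.minAreaRect(wg.astype(np.float32)))
E
```

```text
hole0 [np.float64(229.09353348729792), np.float64(220.15357967667435)] [0.4805 0.0537 0.045 ]
peg 19 249 253 220 224 250.6315789473684 222.0 [[ 0.4727 -0.0003  0.078 ]]
peg 22 271 275 222 227 273.04545454545456 224.3181818181818 [[ 0.4663 -0.0538  0.078 ]]
spare 30 [ 98.9333 210.0667] [0.5084 0.3794 0.063 ] [[0.5084 0.3794 0.063 ]]
spare 21 [100.4762 235.5238] [0.4448 0.3734 0.0634] [[0.4448 0.3735 0.063 ]]
h1,h2 [ 0.4734 -0.0009] [ 0.4663 -0.0554]
board_low z [ 0.4863 -0.0026  6.7728] [ 0.9901 -0.1402  0.0099]
hull [ 0.4596 -0.3677] [ 0.1122 -0.045 ] 0.12092021 -21.860252
hull [ 0.5827 -0.4052] [0.0111 0.0266] 0.02878839 67.26674
hull [ 0.4767 -0.3074] [-0.0259 -0.0014] 0.025922792 -176.98053
hull [ 0.5914 -0.3622] [-0.0184  0.0174] 0.025313191 136.59818
103
[ 0.5159 -0.3494] ((0.5163196325302124, -0.34909892082214355), (0.015186179429292679, 0.04852811619639397), 66.74595642089844)
```

View pics/sp.png

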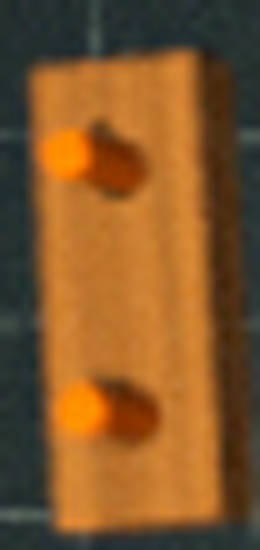

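The crop shows both spares upright, tops at about (98.1,210) and (99.7,235.3), which matches their 64 mm spacing. The positions agree with one another: fitted pegs within 1 mm of the expected hole spacing, and board_low height 53 mm against 52 mm. I go to the far spare first.

```bash
cat >> h.py <<'E'
def Rtool(y,z):
    y,z=np.array(y,float),np.array(z,float);z/=np.linalg.norm(z);y-=y@z*z;y/=np.linalg.norm(y);return np.c_[np.cross(y,z),y,z]
def Rdown(deg): a=np.radians(deg);return Rtool([np.cos(a),np.sin(a),0],[0,0,-1])
def plan(pos,Rt):
    s=r.read_state();Rc=rot(s['orientation']);d=Rc.T@(np.array(pos)-s['ee_pos'])*100;w=np.degrees(R.from_matrix(Rc.T@Rt).as_rotvec())
    print('t',round(s['time'],2),'pos',np.round(s['ee_pos'],4),'dp',np.round(d,2),'rot',np.round(w,2),'F',np.round(s['wrist_force'],1),'w',round(s['gripper_width']*87,1),'g',round(s['grip_force'],1))
E
python3 -c "
from h import *
plan([.508,.380,.13],Rdown(82.6))"
```

```text
t 0.1 pos [0.1873 0.5957 0.2325] dp [-37.07 -10.93  10.27] rot [ -0.1   -0.02 -10.07] F [ 0.6 -0.3  0.1] w 86.8 g 0.0
```

Call:
{"op": "arm_command", "data": {
  "jaw": [-0.4, -0.4, -0.4, -0.4, -0.4],
  "dp": [
    [-37.1, -10.9, 10.3],
    [-37.1, -10.9, 10.3],
    [-37.1, -10.9, 10.3],
    [-37.1, -10.9, 10.3],
    [-37.1, -10.9, 10.3]
  ],
  "delta_rot": [
    [-0.1, 0, -10],
    [-0.1, 0, -10],
    [-0.1, 0, -10],
    [-0.1, 0, -10],
    [-0.1, 0, -10]
  ]
}}

```text
time: 0.6
ee_pos: [0.3878, 0.4613, 0.1688]
orientation: [-0.204, -3.135, -0.002]
wrist_force: [0.6, 0.3, 0.2]
gripper_width: 0.715
grip_force: 0.0
```

```bash
python3 -c "
from h import *
plan([.508,.380,.13],Rdown(82.6))"
```

```text
t 0.6 pos [0.3878 0.4613 0.1688] dp [-12.97  -6.51   3.87] rot [ 0.08 -0.01 -0.04] F [0.6 0.3 0.2] w 62.2 g 0.0
```

Call:
{"op": "arm_command", "data": {
  "jaw": [-0.4, -0.4, -0.4, -0.4, -0.4],
  "dp": [
    [-13, -6.5, 3.9],
    [-13, -6.5, 3.9],
    [-13, -6.5, 3.9],
    [-13, -6.5, 3.9],
    [-13, -6.5, 3.9]
  ],
  "delta_rot": [
    [0, 0, 0],
    [0, 0, 0],
    [0, 0, 0],
    [0, 0, 0],
    [0, 0, 0]
  ]
}}

```text
time: 1.1
ee_pos: [0.5075, 0.3801, 0.1293]
orientation: [-0.209, -3.133, -0.001]
wrist_force: [-0.4, -0.1, 1.2]
gripper_width: 0.702
grip_force: 0.0
```

```bash
python3 -c "
from h import *
plan([.508,.380,.046],Rdown(82.6))"
```

```text
t 1.1 pos [0.5075 0.3801 0.1293] dp [-0.07 -0.    8.33] rot [ 0.03 -0.11 -0.23] F [-0.4 -0.1  1.2] w 61.0 g 0.0
```

Call:
{"op": "arm_command", "data": {
  "jaw": [-0.4, -0.4, -0.4, 1, 1],
  "dp": [
    [0, 0, 4],
    [0, 0, 8.3],
    [0, 0, 8.3],
    [0, 0, 8.3],
    [0, 0, 8.3]
  ],
  "delta_rot": [
    [0, 0, 0],
    [0, 0, -0.2],
    [0, 0, -0.2],
    [0, 0, -0.2],
    [0, 0, -0.2]
  ]
}}

```text
time: 1.6
ee_pos: [0.5083, 0.3832, 0.0505]
orientation: [0.197, 3.132, 0.006]
wrist_force: [-0.3, -0.5, -0.0]
gripper_width: 0.598
grip_force: 0.0
```

Call:
{"op": "arm_command", "data": {
  "jaw": [1, 1, 1, 1],
  "dp": [
    [0, 0, 0],
    [0, 0, 0],
    [0, 0, 0],
    [0, 0, 0]
  ],
  "delta_rot": [
    [0, 0, 0],
    [0, 0, 0],
    [0, 0, 0],
    [0, 0, 0]
  ]
}}

```text
time: 2.0
ee_pos: [0.5076, 0.3817, 0.0482]
orientation: [0.199, 3.134, 0.004]
wrist_force: [-0.3, 0.2, 0.5]
gripper_width: 0.24
grip_force: 0.0
```

```bash
python3 -c "
from h import *
plan([.508,.380,.046],Rdown(82.6))"
```

```text
t 2.0 pos [0.5076 0.3817 0.0482] dp [-0.06 -0.16  0.22] rot [0.13 0.05 0.13] F [-0.3  0.2  0.5] w 20.9 g 0.0
```

Call:
{"op": "arm_command", "data": {
  "jaw": [1, 1, 1, 1],
  "dp": [
    [0, -0.1, 0.1],
    [0, -0.1, 0.1],
    [0, -0.1, 0.1],
    [0, -0.1, 0.1]
  ],
  "delta_rot": [
    [0, 0, 0],
    [0, 0, 0],
    [0, 0, 0],
    [0, 0, 0]
  ]
}}

```text
time: 2.4
ee_pos: [0.5073, 0.3805, 0.0467]
orientation: [0.199, 3.135, 0.003]
wrist_force: [-0.0, -0.5, 2.7]
gripper_width: 0.127
grip_force: 30.0
```

```bash
python3 -c "
from h import *
plan([.508,.380,.11],Rdown(82.6))"
```

```text
t 2.4 pos [0.5073 0.3805 0.0467] dp [-0.08 -0.03 -6.33] rot [0.1  0.02 0.14] F [-0.  -0.5  2.7] w 11.0 g 30.0
```

Call:
{"op": "arm_command", "data": {
  "jaw": [1, 1, 1, 1, 1],
  "dp": [
    [0, 0, -3],
    [0, 0, -7.5],
    [0, 0, -7.5],
    [0, 0, -7.5],
    [0, 0, -7.5]
  ],
  "delta_rot": [
    [0.1, 0, 0.1],
    [0.1, 0, 0.1],
    [0.1, 0, 0.1],
    [0.1, 0, 0.1],
    [0.1, 0, 0.1]
  ]
}}

```text
time: 2.9
ee_pos: [0.5063, 0.38, 0.1203]
orientation: [-0.202, -3.133, 0.002]
wrist_force: [-0.1, 0.4, -0.5]
gripper_width: 0.128
grip_force: 29.9
```

```bash
python3 -c "
from h import *
plan([.4805,.0537,.120],Rdown(82.6))"
```

```text
t 2.9 pos [0.5063 0.38   0.1203] dp [ -1.63 -32.69   0.07] rot [-0.08 -0.09  0.04] F [-0.1  0.4 -0.5] w 11.2 g 29.9
```

Call:
{"op": "arm_command", "data": {
  "jaw": [1, 1, 1, 1, 1],
  "dp": [
    [-0.3, -5, 0],
    [-0.6, -10, 0],
    [-0.9, -15, 0],
    [-1.2, -20, 0],
    [-1.3, -24, 0]
  ],
  "delta_rot": [
    [0, 0, 0],
    [0, 0, 0],
    [0, 0, 0],
    [0, 0, 0],
    [0, 0, 0]
  ]
}}

```text
time: 3.4
ee_pos: [0.4873, 0.1383, 0.1196]
orientation: [-0.202, -3.132, 0.002]
wrist_force: [0.7, 0.7, 0.7]
gripper_width: 0.124
grip_force: 29.9
```

Call:
{"op": "arm_command", "data": {
  "jaw": [1, 1, 1, 1, 1],
  "dp": [
    [-0.1, -4, 0],
    [-0.3, -7, 0],
    [-0.3, -8.7, 0],
    [-0.3, -8.7, 0],
    [-0.3, -8.7, 0]
  ],
  "delta_rot": [
    [0, 0, 0],
    [0, 0, 0],
    [0, 0, 0],
    [0, 0, 0],
    [0, 0, 0]
  ]
}}

```text
time: 3.9
ee_pos: [0.4802, 0.0541, 0.1204]
orientation: [-0.204, -3.133, -0.001]
wrist_force: [-0.6, 1.2, 0.3]
gripper_width: 0.13
grip_force: 29.9
```

```bash
python3 -c "
from h import *
im,d=r.snapshot('side');np.savez('side1.npz',im=im,d=d)
im2,d2=r.snapshot('top');np.savez('top1.npz',im=im2,d=d2)
plan([.4805,.0537,.120],Rdown(82.6))
a=cv2.resize(im[130:270,220:360],(560,560),interpolation=cv2.INTER_CUBIC)
save('s1.png',a)"
```

```text
t 4.0 pos [0.4806 0.0549 0.1208] dp [-0.01 -0.12  0.08] rot [ 0.01 -0.07  0.07] F [ 0.9  0.7 -0.5] w 10.9 g 29.9
```

View pics/s1.png

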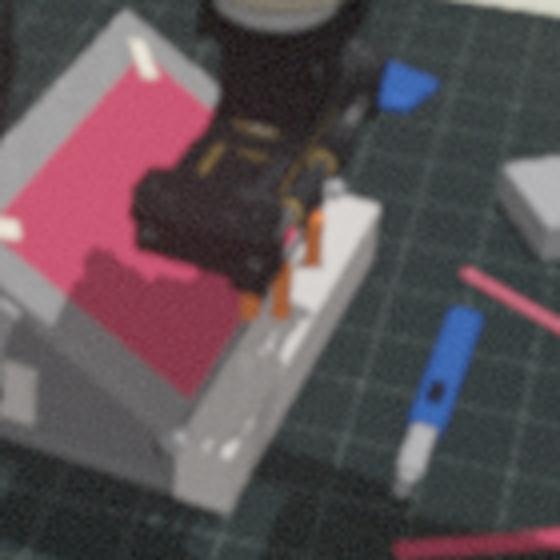

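The crop shows the held peg at about (250,305), next to the fitted pegs at (282,290) and (315,237) and lined up over the empty hole. I lower it to just above the rail and look again.

Call:
{"op": "arm_command", "data": {
  "jaw": [1, 1, 1, 1],
  "dp": [
    [0.1, -0.1, 1.5],
    [0.1, -0.1, 3.2],
    [0.1, -0.1, 3.2],
    [0.1, -0.1, 3.2]
  ],
  "delta_rot": [
    [0, 0, 0],
    [0, 0, 0],
    [0, 0, 0],
    [0, 0, 0]
  ]
}}

```text
time: 4.4
ee_pos: [0.4796, 0.054, 0.0894]
orientation: [-0.2, -3.134, -0.0]
wrist_force: [-0.3, -0.1, 0.2]
gripper_width: 0.126
grip_force: 29.9
```

```bash
python3 -c "
from h import *
np.set_printoptions(precision=4,suppress=True)
plan([.4797,.0537,.0617],Rdown(82.6))
im,d=r.snapshot('side');np.savez('side2.npz',im=im,d=d)
plan([.4797,.0537,.0617],Rdown(82.6))
P=cloud('side',d);hsv=cv2.cvtColor(im,cv2.COLOR_RGB2HSV);H,S,V=[hsv[...,i] for i in range(3)]
m=(H>4)&(H<18)&(S>110)&(V>50)
m[:160]=0;m[250:]=0;m[:,:260]=0;m[:,320:]=0
for b,a,c in blobs(m,5):
  ys,xs=np.nonzero(b);print(a,c,ys.min(),ys.max());
  for y in range(ys.min(),ys.max()+1): print(y,xs[ys==y],P[y,xs[ys==y]].mean(0))
a=cv2.resize(im[180:240,250:320],(770,660)[:2],interpolation=cv2.INTER_CUBIC)
save('s2.png',a[:600])"
```

```text
t 4.4 pos [0.4796 0.054  0.0894] dp [-0.02 -0.03  2.77] rot [-0.   -0.06  0.11] F [-0.3 -0.1  0.2] w 11.0 g 29.9
t 4.45 pos [0.4802 0.0539 0.09  ] dp [ 0.05 -0.02  2.83] rot [0.   0.02 0.1 ] F [ 0.1 -0.2 -0.3] w 10.9 g 29.9
9 [271.7778 181.    ] 179 183
179 [272 273] [0.5025 0.0803 0.18  ]
180 [272 273] [0.5016 0.0836 0.1799]
181 [272] [0.5018 0.0867 0.1793]
182 [271 272] [0.5024 0.0882 0.1777]
183 [270 271] [0.5037 0.0914 0.177 ]
5 [297.6 194.2] 193 195
193 [298] [0.4451 0.0801 0.1562]
194 [297 298] [0.4564 0.0179 0.104 ]
195 [297 298] [0.4563 0.0168 0.1003]
22 [290.2727 204.4091] 199 208
199 [291] [0.4728 0.0071 0.0766]
200 [291] [0.4728 0.0058 0.0726]
201 [290 291] [0.4701 0.0256 0.0855]
202 [290 291] [0.4697 0.0263 0.0831]
203 [290 291] [0.4703 0.0223 0.0768]
204 [290 291] [0.4702 0.0219 0.0735]
205 [289 290 291] [0.4694 0.0309 0.0777]
206 [289 290 291] [0.4716 0.0182 0.064 ]
207 [289 290 291] [0.4711 0.0201 0.0625]
208 [289 290 291] [0.4711 0.0191 0.0586]
22 [281.5    215.7273] 213 218
213 [281 282] [0.4804 0.0689 0.0812]
214 [280 281 282 283] [0.4823 0.0593 0.0697]
215 [280 281 282 283] [0.4819 0.0604 0.0677]
216 [280 281 282 283] [0.4819 0.0595 0.0639]
217 [280 281 282 283] [0.4818 0.0593 0.0607]
218 [280 281 282 283] [0.4814 0.06   0.0583]
```

View pics/s2.png

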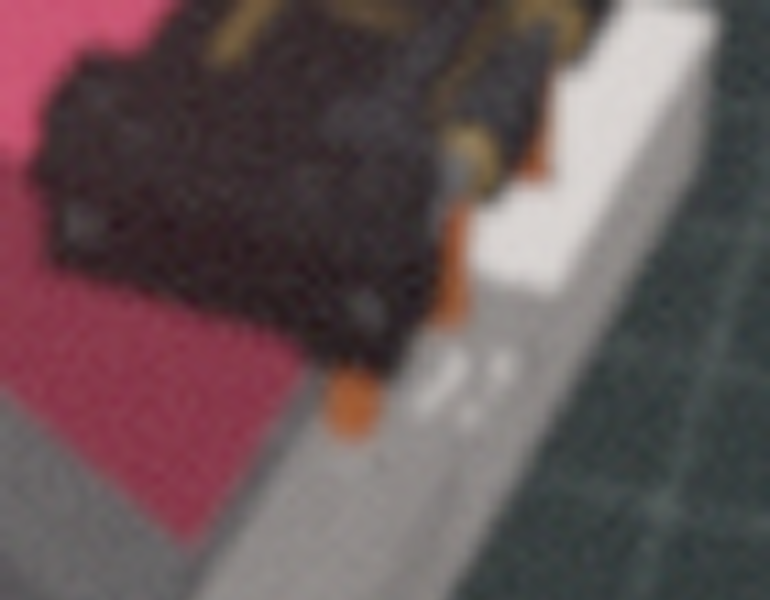

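The crop shows the peg end at about (352,430), i.e. pixel (281.5,218), hiding the hole behind it. It matches the fitted pegs to about 1 mm in the same view. I lower it gently.

Call:
{"op": "arm_command", "data": {
  "jaw": [1, 1, 1, 1, 1],
  "dp": [
    [0, 0.05, 0.5],
    [0, 0.05, 0.8],
    [0, 0.05, 1.1],
    [0, 0.05, 1.2],
    [0, 0.05, 1.2]
  ],
  "delta_rot": [
    [0, 0, 0],
    [0, 0, 0],
    [0, 0, 0],
    [0, 0, 0],
    [0, 0, 0]
  ]
}}

```text
time: 4.95
ee_pos: [0.4798, 0.0537, 0.0774]
orientation: [-0.202, -3.135, -0.0]
wrist_force: [-0.6, 0.2, 0.2]
gripper_width: 0.128
grip_force: 29.9
```

```bash
python3 -c "
from h import *
plan([.4797,.0537,.0617],Rdown(82.6))"
```

```text
t 4.95 pos [0.4798 0.0537 0.0774] dp [ 0.01 -0.    1.57] rot [ 0.   -0.02  0.03] F [-0.6  0.2  0.2] w 11.2 g 29.9
```

The bottom of the peg is below the rail top with no force, so it has entered the hole.

Call:
{"op": "arm_command", "data": {
  "jaw": [1, 1, 1, 1, 1],
  "dp": [
    [0, 0, 0.4],
    [0, 0, 0.8],
    [0, 0, 1.2],
    [0, 0, 1.5],
    [0, 0, 1.6]
  ],
  "delta_rot": [
    [0, 0, 0],
    [0, 0, 0],
    [0, 0, 0],
    [0, 0, 0],
    [0, 0, 0]
  ]
}}

```text
time: 5.45
ee_pos: [0.4803, 0.0538, 0.0617]
orientation: [0.202, 3.135, 0.0]
wrist_force: [-2.4, 2.4, 9.6]
gripper_width: 0.126
grip_force: 29.9
```

```bash
python3 -c "
from h import *
plan([.4797,.0537,.0617],Rdown(82.6))"
```

```text
t 5.45 pos [0.4803 0.0538 0.0617] dp [ 0.05 -0.02  0.  ] rot [0.01 0.02 0.03] F [-2.4  2.4  9.6] w 11.0 g 29.9
```

It touches bottom exactly at the predicted height. I press slightly more, release partly open and lift.

Call:
{"op": "arm_command", "data": {
  "jaw": [1, 1, 0.4, 0.3, 0.3],
  "dp": [
    [0, 0, 0.1],
    [0, 0, 0.1],
    [0, 0, 0],
    [0, 0, 0],
    [0, 0, 0]
  ],
  "delta_rot": [
    [0, 0, 0],
    [0, 0, 0],
    [0, 0, 0],
    [0, 0, 0],
    [0, 0, 0]
  ]
}}

```text
time: 5.95
ee_pos: [0.48, 0.0535, 0.0614]
orientation: [0.202, 3.135, -0.0]
wrist_force: [0.8, -0.7, 0.7]
gripper_width: 0.301
grip_force: 0.0
```

Call:
{"op": "arm_command", "data": {
  "jaw": [0.3, 0.3, 0.3, 0.3, 0.3],
  "dp": [
    [0, 0, 0],
    [0, 0, -1.5],
    [0, 0, -5],
    [0, 0, -9],
    [0, 0, -10]
  ],
  "delta_rot": [
    [0, 0, 0],
    [0, 0, 0],
    [0, 0, 0],
    [0, 0, 0],
    [0, 0, 0]
  ]
}}

```text
time: 6.45
ee_pos: [0.4827, 0.0535, 0.1661]
orientation: [0.201, 3.128, -0.0]
wrist_force: [0.5, -0.7, 0.4]
gripper_width: 0.353
grip_force: 0.0
```

```bash
python3 -c "
from h import *
plan([.5160,-.3492,.16],Rdown(67.5))"
```

```text
t 6.45 pos [0.4827 0.0535 0.1661] dp [ -8.45 -39.52   0.66] rot [ 0.08  0.42 15.14] F [ 0.5 -0.7  0.4] w 30.7 g 0.0
```

Call:
{"op": "arm_command", "data": {
  "jaw": [-0.4, -0.4, -0.4, -0.4, -0.4],
  "dp": [
    [-1.1, -5, 0],
    [-2.1, -10, 0],
    [-3.2, -15, 0],
    [-4.3, -20, 0],
    [-5.3, -24.5, 0]
  ],
  "delta_rot": [
    [0, 0, 3],
    [0, 0, 6],
    [0, 0, 9],
    [0, 0, 12],
    [0, 0, 14.7]
  ]
}}

```text
time: 6.95
ee_pos: [0.5007, -0.1973, 0.161]
orientation: [-0.604, -3.083, -0.0]
wrist_force: [1.0, 1.1, 0.2]
gripper_width: 0.673
grip_force: 0.0
```

```bash
python3 -c "
from h import *
plan([.5160,-.3492,.12],Rdown(68))"
```

```text
t 6.95 pos [ 0.5007 -0.1973  0.161 ] dp [ -7.16 -13.49   4.09] rot [ 0.01 -0.02 -0.18] F [1.  1.1 0.2] w 58.6 g 0.0
```

Call:
{"op": "arm_command", "data": {
  "jaw": [-0.4, -0.4, -0.4, -0.4, -0.4],
  "dp": [
    [-2.4, -4.5, 1],
    [-4.8, -9, 2],
    [-7, -13.2, 4],
    [-7, -13.2, 4],
    [-7, -13.2, 4]
  ],
  "delta_rot": [
    [0, 0, -0.2],
    [0, 0, -0.2],
    [0, 0, -0.2],
    [0, 0, -0.2],
    [0, 0, -0.2]
  ]
}}

```text
time: 7.45
ee_pos: [0.5151, -0.3446, 0.1192]
orientation: [-0.599, -3.081, -0.003]
wrist_force: [0.8, 1.2, 0.3]
gripper_width: 0.7
grip_force: 0.0
```

```bash
python3 -c "
from h import *
plan([.5160,-.3492,.021],Rdown(68))
im,d=r.snapshot('side');np.savez('side3.npz',im=im,d=d)
plan([.5160,-.3492,.021],Rdown(68))
P=cloud('side',d);hsv=cv2.cvtColor(im,cv2.COLOR_RGB2HSV);H,S,V=[hsv[...,i] for i in range(3)]
m=(H>4)&(H<18)&(S>110)&(V>50);m[:160]=0;m[250:]=0;m[:,:260]=0;m[:,320:]=0
for b,a,c in blobs(m,5): print(a,c,P[b].mean(0),P[b][:,2].max())
save('s3.png',np.hstack([cv2.resize(im[165:235,260:330],(490,490),interpolation=cv2.INTER_CUBIC),cv2.resize(im[120:170,270:340][:, :60],(300,250),interpolation=cv2.INTER_CUBIC).repeat(1,0)[np.r_[0:250,[0]*240]]]))"
```

```text
t 7.45 pos [ 0.5151 -0.3446  0.1192] dp [-0.29 -0.4   9.82] rot [ 0.08 -0.19 -0.01] F [0.8 1.2 0.3] w 60.9 g 0.0
t 7.5 pos [ 0.5157 -0.3436  0.1203] dp [-0.26 -0.52  9.93] rot [ 0.07 -0.12  0.07] F [ 0.3  0.4 -0.3] w 60.9 g 0.0
45 [298.22222222 188.11111111] [ 0.467928   -0.05254456  0.06707498] 0.08254260328726881
42 [290.0952381  201.26190476] [0.47483781 0.00528752 0.06765741] 0.0822506298425586
50 [281.34 214.74] [0.4824692  0.05946338 0.06750933] 0.0824945641330479
```

View pics/s3.png

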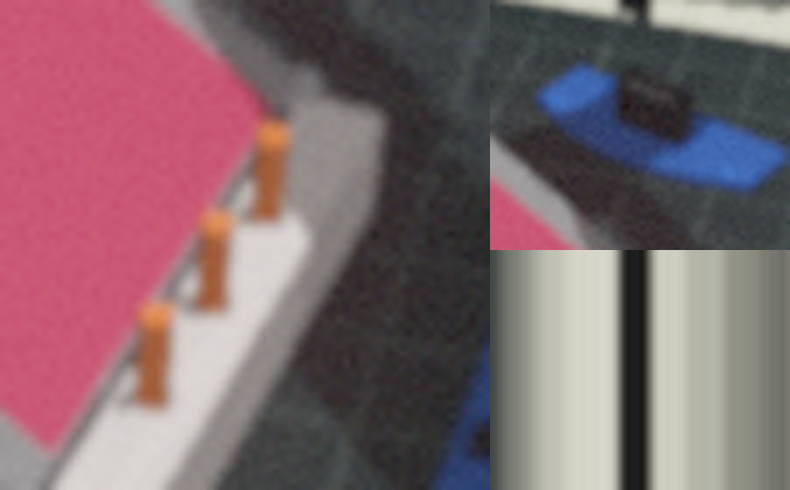

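The left crop shows all three pegs standing equally high, with tops at 82.3, 82.5 and 82.5 mm, so the new peg is fully home. The right crop shows the template lying flat with its handle up and unobstructed. Now to grasp the handle.

Call:
{"op": "arm_command", "data": {
  "jaw": [-0.4, -0.4, -0.4, -0.4, -0.4],
  "dp": [
    [-0.2, -0.4, 3],
    [-0.2, -0.4, 6],
    [-0.2, -0.4, 8.5],
    [-0.2, -0.4, 9.8],
    [-0.2, -0.4, 9.8]
  ],
  "delta_rot": [
    [0, 0, 0],
    [0, 0, 0],
    [0, 0, 0],
    [0, 0, 0],
    [0, 0, 0]
  ]
}}

```text
time: 8.0
ee_pos: [0.516, -0.3462, 0.0221]
orientation: [-0.593, -3.082, -0.003]
wrist_force: [-1.3, -0.2, -0.0]
gripper_width: 0.701
grip_force: 0.0
```

```bash
python3 -c "
from h import *
plan([.5160,-.3492,.021],Rdown(68))"
```

```text
t 8.0 pos [ 0.516  -0.3462  0.0221] dp [-0.11 -0.28  0.11] rot [ 0.07 -0.18  0.22] F [-1.3 -0.2 -0. ] w 61.0 g 0.0
```

Call:
{"op": "arm_command", "data": {
  "jaw": [-0.4, -0.4, 1, 1, 1],
  "dp": [
    [-0.1, -0.25, 0.1],
    [-0.1, -0.25, 0.1],
    [-0.1, -0.25, 0.1],
    [-0.1, -0.25, 0.1],
    [-0.1, -0.25, 0.1]
  ],
  "delta_rot": [
    [0, 0, 0],
    [0, 0, 0],
    [0, 0, 0],
    [0, 0, 0],
    [0, 0, 0]
  ]
}}

```text
time: 8.5
ee_pos: [0.517, -0.3514, 0.0232]
orientation: [0.596, 3.084, -0.001]
wrist_force: [-0.3, 0.2, 0.2]
gripper_width: 0.515
grip_force: 0.0
```

Call:
{"op": "arm_command", "data": {
  "jaw": [1, 1, 1, 1, 1],
  "dp": [
    [0, 0, 0],
    [0, 0, 0],
    [0, 0, 0],
    [0, 0, 0],
    [0, 0, 0]
  ],
  "delta_rot": [
    [0, 0, 0],
    [0, 0, 0],
    [0, 0, 0],
    [0, 0, 0],
    [0, 0, 0]
  ]
}}

```text
time: 9.0
ee_pos: [0.5167, -0.3511, 0.0225]
orientation: [-0.596, -3.085, -0.0]
wrist_force: [-0.0, -0.6, 0.2]
gripper_width: 0.18
grip_force: 30.0
```

```bash
python3 -c "
from h import *
plan([.5160,-.3492,.15],Rdown(68))
s=r.read_state();print(s['joints'])"
```

```text
t 9.0 pos [ 0.5167 -0.3511  0.0225] dp [  0.14   0.15 -12.75] rot [ 0.   -0.    0.14] F [-0.  -0.6  0.2] w 15.7 g 30.0
[-7.23036350e-01  4.47348414e-01  1.66681511e+00  6.52304550e-05
  1.02751069e+00 -1.91227710e+00]
```

Call:
{"op": "arm_command", "data": {
  "jaw": [1, 1, 1, 1, 1],
  "dp": [
    [0, 0, -1],
    [0, 0, -4.5],
    [0, 0, -9],
    [0, 0, -13.5],
    [0, 0, -18]
  ],
  "delta_rot": [
    [0, 0, 0],
    [0, 0, 0],
    [0, 0, 0],
    [0, 0, 0],
    [0, 0, 0]
  ]
}}

```text
time: 9.5
ee_pos: [0.5164, -0.3509, 0.2048]
orientation: [0.596, 3.085, 0.0]
wrist_force: [1.3, -0.6, -1.2]
gripper_width: 0.182
grip_force: 30.0
```

```bash
cat >> h.py <<'E'
yaw,tl=np.radians(-7.41),np.radians(32.17)
bs=np.array([np.cos(tl)*np.cos(yaw),np.cos(tl)*np.sin(yaw),np.sin(tl)]);bn=np.array([-np.sin(tl)*np.cos(yaw),-np.sin(tl)*np.sin(yaw),np.cos(tl)]);by=np.cross(bn,bs)
BL=np.array([.4863,-.0026,.0525]);RB=Rtool(bs,-bn)
def bt(s,n,y=0): return BL+s*bs+n*bn+y*by
E
python3 -c "
from h import *
plan(bt(.06,.14),RB)
s=r.read_state();print(bt(.06,.14),bs,bn)"
```

```text
t 9.5 pos [ 0.5164 -0.3509  0.2048] dp [18.06 30.61  0.18] rot [-27.32 -21.17  73.43] F [ 1.3 -0.6 -1.2] w 15.8 g 30.0
[0.46274605 0.0004633  0.20295208] [ 0.83940289 -0.10916838  0.53243314] [-0.52798661  0.0686672   0.84647206]
```

Call:
{"op": "arm_command", "data": {
  "jaw": [1, 1, 1, 1, 1],
  "dp": [
    [1.8, 3, -1],
    [3.6, 6, -2],
    [5.4, 9, -2],
    [7.2, 12, -2],
    [9, 15, -2]
  ],
  "delta_rot": [
    [-2.7, -2.1, 7.3],
    [-5.5, -4.2, 14.7],
    [-8.2, -6.4, 22],
    [-10.9, -8.5, 29.4],
    [-13.7, -10.6, 36.7]
  ]
}}

```text
time: 10.0
ee_pos: [0.4887, -0.1773, 0.2232]
orientation: [1.433, 2.524, 0.29]
wrist_force: [-0.3, -0.2, -0.7]
gripper_width: 0.18
grip_force: 30.0
```

```bash
python3 -c "
from h import *
plan(bt(.06,.14),RB)"
```

```text
t 10.0 pos [ 0.4887 -0.1773  0.2232] dp [16.81  6.27  2.25] rot [-13.48 -10.51  36.41] F [-0.3 -0.2 -0.7] w 15.6 g 30.0
```

Call:
{"op": "arm_command", "data": {
  "jaw": [1, 1, 1, 1, 1],
  "dp": [
    [3.4, 1.2, 0.4],
    [6.8, 2.5, 0.9],
    [10.1, 3.8, 1.3],
    [13.5, 5, 1.8],
    [16.8, 6.3, 2.2]
  ],
  "delta_rot": [
    [-2.7, -2.1, 7.3],
    [-5.4, -4.2, 14.6],
    [-8.1, -6.3, 21.8],
    [-10.8, -8.4, 29.1],
    [-13.5, -10.5, 36.4]
  ]
}}

```text
time: 10.5
ee_pos: [0.4633, -0.0157, 0.2036]
orientation: [1.962, 1.854, 0.481]
wrist_force: [0.3, -1.1, -1.4]
gripper_width: 0.179
grip_force: 30.0
```

Call:
{"op": "arm_command", "data": {
  "jaw": [1, 1],
  "dp": [
    [0, 0, 0],
    [0, 0, 0]
  ],
  "delta_rot": [
    [0, 0, 0],
    [0, 0, 0]
  ]
}}

```text
time: 10.7
ee_pos: [0.4643, -0.016, 0.2043]
orientation: [1.954, 1.864, 0.479]
wrist_force: [0.2, -0.4, -1.1]
gripper_width: 0.182
grip_force: 30.0
```

```bash
python3 -c "
from h import *
np.set_printoptions(precision=4,suppress=True)
plan(bt(.06,.14),RB)
for n in('side','top'):
    im,d=r.snapshot(n);np.savez(n+'4.npz',im=im,d=d)
    P=cloud(n,d);hsv=cv2.cvtColor(im,cv2.COLOR_RGB2HSV);H,S,V=[hsv[...,i] for i in range(3)]
    m=(H>100)&(H<125)&(S>130)&(V>40)&(np.abs(P[...,1])<.15)&(P[...,0]>.4)&(P[...,2]>.05)&(d>0)
    for b,a,c in blobs(m,30):
        p=P[b]-BL;q=np.c_[p@bs,p@by,p@bn];print(n,a,c,q.mean(0),q.min(0),q.max(0))
        A=np.c_[q[:,:2],np.ones(len(q))];print('plane slope',np.linalg.lstsq(A,q[:,2],rcond=None)[0])
im=np.load('side4.npz')['im'];save('s4.png',cv2.resize(im[90:240,180:370],(760,600),interpolation=cv2.INTER_CUBIC))
"
```

```text
t 10.7 pos [ 0.4643 -0.016   0.2043] dp [ 1.64 -0.26 -0.04] rot [-1.79 -1.02  4.42] F [ 0.2 -0.4 -1.1] w 15.8 g 30.0
side 644 [294.3727 160.2143] [0.0598 0.0091 0.1244] [ 0.0256 -0.0896  0.1158] [0.0974 0.0648 0.1798]
plane slope [-0.0378  0.0118  0.1265]
top 356 [229.4494 219.7163] [0.0537 0.0429 0.1254] [0.0146 0.0158 0.0002] [0.1342 0.0646 0.2417]
plane slope [ 0.2474 -0.2742  0.1238]
top 509 [284.609 221.002] [ 0.0671 -0.0743  0.1285] [ 0.0336 -0.099   0.1175] [ 0.1541 -0.0472  0.2408]
plane slope [0.5846 0.4043 0.1193]
```

View pics/s4.png

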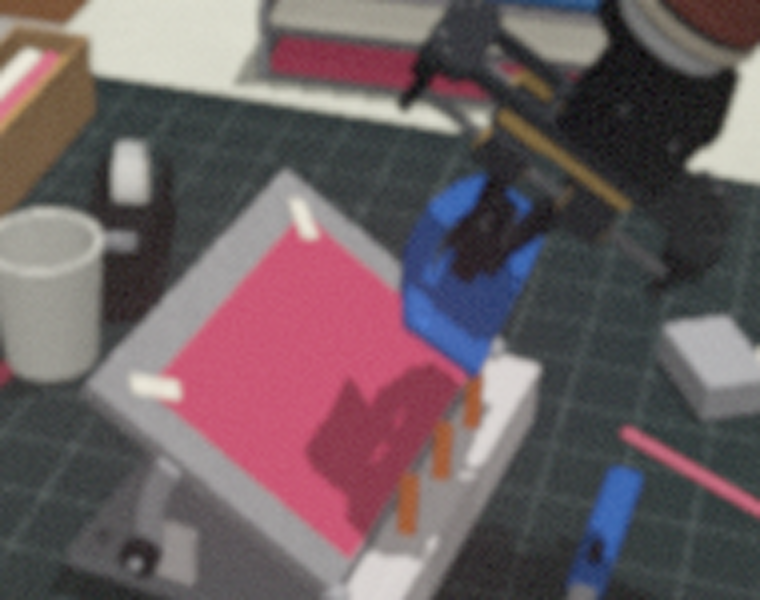

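The picture shows the template held and parallel above the board, with its straight edge towards the three pegs, at about (470,360) in the crop. I correct the remaining pose error and come down to 30 mm above the face.

Call:
{"op": "arm_command", "data": {
  "jaw": [1, 1, 1, 1, 1],
  "dp": [
    [1.6, -0.3, 0],
    [1.6, -0.3, 0],
    [1.6, -0.3, 4],
    [1.6, -0.3, 7],
    [1.6, -0.3, 7]
  ],
  "delta_rot": [
    [-1.8, -1, 4.4],
    [-1.8, -1, 4.4],
    [-1.8, -1, 4.4],
    [-1.8, -1, 4.4],
    [-1.8, -1, 4.4]
  ]
}}

```text
time: 11.3
ee_pos: [0.4961, -0.0055, 0.1363]
orientation: [2.019, 1.767, 0.5]
wrist_force: [-0.4, 0.9, -2.7]
gripper_width: 0.18
grip_force: 30.0
```

```bash
cat > meas.py <<'E'
from h import *
np.set_printoptions(precision=4,suppress=True)
def tm(tag):
    for n in('side','top'):
        im,d=r.snapshot(n);np.savez(n+tag+'.npz',im=im,d=d)
        P=cloud(n,d);hsv=cv2.cvtColor(im,cv2.COLOR_RGB2HSV);H,S,V=[hsv[...,i] for i in range(3)]
        p=P-BL;Q=np.dstack([p@bs,p@by,p@bn]);h=r.read_state();hn=(h['ee_pos']-BL)@bn-.0165
        m=(H>100)&(H<125)&(S>120)&(V>35)&(np.abs(Q[...,2]-hn)<.02)&(np.abs(Q[...,1])<.13)&(Q[...,0]>-.03)&(Q[...,0]<.15)&(d>0)
        k=cv2.erode(m.astype(np.uint8),np.ones((3,3)))>0
        q=Q[k];A=np.c_[q[:,:2],np.ones(len(q))];print(n,m.sum(),'plane',np.linalg.lstsq(A,q[:,2],rcond=None)[0])
        # silhouette, all cast onto the plate's top plane
        v,u=np.nonzero(m);c=r.camera_model(n);o=np.array(c['position'])-BL
        D=(P[v,u]-BL)-o;t=(hn-o@bn)/(D@bn);X=o+D*t[:,None];x=np.c_[X@bs,X@by]
        hull=cv2.convexHull(x.astype(np.float32))[:,0];dd=np.roll(hull,-1,0)-hull;L=np.hypot(*dd.T)
        print(' hn',round(hn,4),'s',x[:,0].min(),x[:,0].max(),'y',x[:,1].min(),x[:,1].max(),'ymid',(x[:,1].min()+x[:,1].max())/2)
        ys=np.linspace(x[:,1].min()+.012,x[:,1].max()-.012,14);lo=np.array([[y,x[np.abs(x[:,1]-y)<.005,0].min()] for y in ys if (np.abs(x[:,1]-y)<.005).any()])
        f=np.polyfit(lo[:,0],lo[:,1],1);print(' edge s at y=0',f[1],'yaw deg',np.degrees(np.arctan(f[0])),lo[:,1])
        s=h['ee_pos']-BL;print(' tcp s,y,n',np.round([s@bs,s@by,s@bn],4))
E
python3 -c "
from meas import *
plan(bt(.05,.05),RB)
tm('5')"
```

```text
t 11.3 pos [ 0.4961 -0.0055  0.1363] dp [ 0.16 -0.3   1.56] rot [-0.61  0.09 -0.19] F [-0.4  0.9 -2.7] w 15.6 g 30.0
side 553 plane [-0.006  -0.0022  0.0497]
 hn 0.0507 s 0.02059819538352415 0.08273276524177214 y -0.07717865207750316 0.08161603995215105 ymid 0.0022186939373239484
 edge s at y=0 0.023606993928426138 yaw deg -3.0664363512889614 [0.0413 0.022  0.0213 0.022  0.0221 0.0221 0.0228 0.0222 0.0229 0.0223
 0.0236 0.0217 0.0211 0.0212]
 tcp s,y,n [ 0.0548 -0.0014  0.0672]
top 721 plane [ 0.0035 -0.0029  0.0517]
 hn 0.0519 s 0.01982085817209147 0.08423595347365577 y -0.08210213250319658 0.07568609865866059 ymid -0.003208016922267992
 edge s at y=0 0.03547986437523759 yaw deg 5.5540357874750095 [0.0204 0.0216 0.0201 0.0198 0.0606 0.0617 0.0586 0.0617 0.0217 0.0214
 0.0216]
 tcp s,y,n [ 0.0566 -0.0013  0.0684]
```

Call:
{"op": "arm_command", "data": {
  "jaw": [1, 1, 1, 1, 1],
  "dp": [
    [0.2, -0.4, 1.5],
    [0.2, -0.4, 3],
    [0.2, -0.4, 3.6],
    [0.2, -0.4, 3.8],
    [0.2, -0.4, 3.8]
  ],
  "delta_rot": [
    [-0.6, 0.1, -0.2],
    [-0.6, 0.1, -0.2],
    [-0.6, 0.1, -0.2],
    [-0.6, 0.1, -0.2],
    [-0.6, 0.1, -0.2]
  ]
}}

```text
time: 11.9
ee_pos: [0.5155, -0.0049, 0.1084]
orientation: [2.002, 1.758, 0.518]
wrist_force: [0.5, -0.5, -0.5]
gripper_width: 0.177
grip_force: 30.0
```

```bash
cat >> h.py <<'E'
def st():
    s=r.read_state();p=s['ee_pos']-BL;F=s['wrist_force'];Rc=rot(s['orientation']);T=Rc.T@np.array(s['wrist_torque'])
    print('t',round(s['time'],2),'s,y,n mm',np.round([p@bs*1e3,p@by*1e3,p@bn*1e3],1),'F s,y,n',np.round([F@bs,F@by,F@bn],1),'Ttool',np.round(T,2),'roterr',np.round(np.degrees(R.from_matrix(Rc.T@RB).as_rotvec()),2),'g',round(s['grip_force'],1))
E
python3 -c "
from h import *
st()"
```

```text
t 11.9 s,y,n mm [54.5  1.5 31.7] F s,y,n [ 0.2 -0.4 -0.7] Ttool [ 0.56 -0.11 -0.08] roterr [ 0.65 -0.03 -0.03] g 30.0
```

Call:
{"op": "arm_command", "data": {
  "jaw": [1, 1, 1, 1, 1],
  "dp": [
    [0, -0.2, 0.3],
    [0, -0.4, 0.5],
    [0, -0.4, 0.7],
    [0, -0.4, 0.8],
    [0, -0.4, 0.8]
  ],
  "delta_rot": [
    [0.6, 0, 0],
    [0.6, 0, 0],
    [0.6, 0, 0],
    [0.6, 0, 0],
    [0.6, 0, 0]
  ]
}}

```text
time: 12.4
ee_pos: [0.5158, -0.0046, 0.0981]
orientation: [2.01, 1.765, 0.509]
wrist_force: [-1.3, 0.8, -1.8]
gripper_width: 0.183
grip_force: 30.0
```

```bash
python3 -c "
from h import *
st()"
```

```text
t 12.4 s,y,n mm [49.2  1.8 22.9] F s,y,n [-2.1  0.7 -0.8] Ttool [ 0.51 -0.1   0.01] roterr [-0.05 -0.05 -0.03] g 30.0
```

Call:
{"op": "arm_command", "data": {
  "jaw": [1, 1, 1],
  "dp": [
    [0, 0, 0.1],
    [0, 0, 0.15],
    [0, 0, 0.15]
  ],
  "delta_rot": [
    [0, 0, 0],
    [0, 0, 0],
    [0, 0, 0]
  ]
}}

```text
time: 12.7
ee_pos: [0.5167, -0.0047, 0.097]
orientation: [2.01, 1.765, 0.51]
wrist_force: [-1.3, 0.7, -1.0]
gripper_width: 0.185
grip_force: 30.0
```

```bash
python3 -c "
from h import *
st()"
```

```text
t 12.7 s,y,n mm [49.4  1.8 21.5] F s,y,n [-1.7  0.6 -0.1] Ttool [ 0.52 -0.02 -0.09] roterr [-0.03 -0.05 -0.03] g 30.0
```

Call:
{"op": "arm_command", "data": {
  "jaw": [1, 1, 1],
  "dp": [
    [0, 0, 0.07],
    [0, 0, 0.1],
    [0, 0, 0.1]
  ],
  "delta_rot": [
    [0, 0, 0],
    [0, 0, 0],
    [0, 0, 0]
  ]
}}

```text
time: 13.0
ee_pos: [0.5169, -0.0047, 0.0968]
orientation: [2.01, 1.766, 0.509]
wrist_force: [-20.2, 0.8, 18.1]
gripper_width: 0.185
grip_force: 30.0
```

```bash
python3 -c "
from h import *
st()"
```

```text
t 13.0 s,y,n mm [49.5  1.8 21.3] F s,y,n [-7.4 -1.9 26. ] Ttool [ 1.53 -0.42 -0.06] roterr [-0.08 -0.04  0.01] g 30.0
```

Firm contact, and very stiff. I back off 1.5 mm and slide down the slope towards the pegs.

Call:
{"op": "arm_command", "data": {
  "jaw": [1, 1, 1, 1, 1],
  "dp": [
    [0, 0, -0.15],
    [0, -0.4, -0.15],
    [0, -0.8, -0.15],
    [0, -1.2, -0.15],
    [0, -1.4, -0.15]
  ],
  "delta_rot": [
    [0, 0, 0],
    [0, 0, 0],
    [0, 0, 0],
    [0, 0, 0],
    [0, 0, 0]
  ]
}}

```text
time: 13.5
ee_pos: [0.5038, -0.003, 0.0891]
orientation: [2.011, 1.766, 0.509]
wrist_force: [0.2, 0.3, -1.7]
gripper_width: 0.182
grip_force: 30.0
```

```bash
python3 -c "
from meas import *
st()
tm('6')
im=np.load('top6.npz')['im'];save('t6.png',cv2.resize(im[185:245,190:320],(780,360),interpolation=cv2.INTER_CUBIC))"
```

```text
t 13.5 s,y,n mm [34.2  1.8 21.8] F s,y,n [-0.7  0.3 -1.5] Ttool [ 0.47 -0.09 -0.06] roterr [-0.1  -0.05 -0.03] g 30.0
side 479 plane [-0.0013  0.006   0.0052]
 hn 0.0053 s 0.0011572169137718364 0.06425061132535918 y -0.06808396358749384 0.08254028549598176 ymid 0.007228160954243959
 edge s at y=0 0.006795530222931336 yaw deg -2.9964364269654165 [0.0223 0.0025 0.0019 0.0083 0.0084 0.0051 0.0037 0.0039 0.0046 0.0114
 0.0102 0.005  0.0012 0.0013]
 tcp s,y,n [0.0341 0.0018 0.0218]
top 644 plane [-0.0016  0.0002  0.0067]
 hn 0.0053 s -0.00036474590210723806 0.06249907325752625 y -0.07920858411829647 0.0787610889252927 ymid -0.00022374759650188591
 edge s at y=0 0.011719245027559937 yaw deg 2.7544926862281454 [ 0.0001 -0.0002  0.0004  0.0001  0.0403  0.0391  0.0358 -0.0004  0.0011
  0.0002]
 tcp s,y,n [0.0346 0.0018 0.0218]
```

View pics/t6.png

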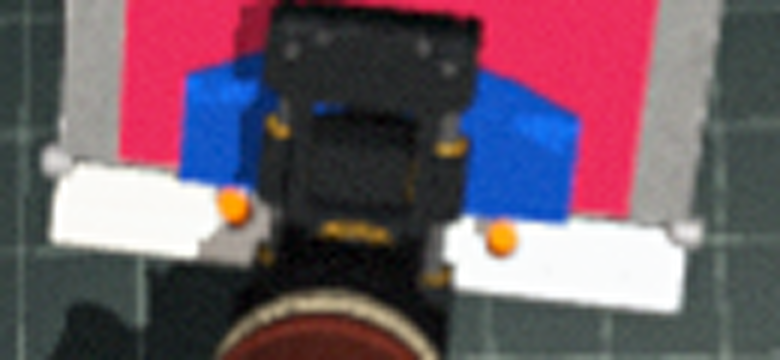

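The view shows the template on the board with its edge about 4 mm short of the pegs at (234,207) and (501,238). It is centred on them (ymid −0.2 mm). I slide the rest gently.

Call:
{"op": "arm_command", "data": {
  "jaw": [1, 1, 1, 1],
  "dp": [
    [0, -0.1, 0],
    [0, -0.2, 0],
    [0, -0.3, 0],
    [0, -0.3, 0]
  ],
  "delta_rot": [
    [0, 0, 0],
    [0, 0, 0],
    [0, 0, 0],
    [0, 0, 0]
  ]
}}

```text
time: 14.0
ee_pos: [0.502, -0.0028, 0.0883]
orientation: [2.01, 1.765, 0.509]
wrist_force: [0.4, -0.3, -1.2]
gripper_width: 0.181
grip_force: 30.0
```

```bash
python3 -c "
from h import *
st()"
```

```text
t 14.0 s,y,n mm [32.2  1.8 22. ] F s,y,n [-0.2 -0.3 -1.3] Ttool [ 0.52 -0.09 -0.08] roterr [-0.04 -0.04 -0.03] g 30.0
```

Call:
{"op": "arm_command", "data": {
  "jaw": [1, 1, 1],
  "dp": [
    [0, -0.1, 0.05],
    [0, -0.15, 0.05],
    [0, -0.15, 0.05]
  ],
  "delta_rot": [
    [0, 0, 0],
    [0, 0, 0],
    [0, 0, 0]
  ]
}}

```text
time: 14.3
ee_pos: [0.501, -0.0027, 0.0871]
orientation: [2.01, 1.765, 0.509]
wrist_force: [1.0, -0.0, -0.7]
gripper_width: 0.18
grip_force: 30.0
```

```bash
python3 -c "
from h import *
st()"
```

```text
t 14.3 s,y,n mm [30.8  1.8 21.5] F s,y,n [ 0.5  0.1 -1.1] Ttool [ 0.53 -0.12 -0.07] roterr [-0.04 -0.04 -0.03] g 30.0
```

Call:
{"op": "arm_command", "data": {
  "jaw": [1, 1, 1],
  "dp": [
    [0, -0.05, 0],
    [0, -0.1, 0],
    [0, -0.1, 0]
  ],
  "delta_rot": [
    [0, 0, 0],
    [0, 0, 0],
    [0, 0, 0]
  ]
}}

```text
time: 14.6
ee_pos: [0.5002, -0.0026, 0.0866]
orientation: [2.01, 1.765, 0.509]
wrist_force: [0.5, -0.7, -0.9]
gripper_width: 0.182
grip_force: 30.0
```

```bash
python3 -c "
from h import *
st()"
```

```text
t 14.6 s,y,n mm [29.8  1.8 21.5] F s,y,n [-0.  -0.6 -1.1] Ttool [ 0.51 -0.07 -0.02] roterr [-0.03 -0.04 -0.03] g 30.0
```

Call:
{"op": "arm_command", "data": {
  "jaw": [1, 1, 1],
  "dp": [
    [0, -0.05, 0],
    [0, -0.1, 0],
    [0, -0.1, 0]
  ],
  "delta_rot": [
    [0, 0, 0],
    [0, 0, 0],
    [0, 0, 0]
  ]
}}

```text
time: 14.9
ee_pos: [0.4997, -0.0025, 0.0863]
orientation: [2.01, 1.765, 0.51]
wrist_force: [1.1, -0.1, -1.8]
gripper_width: 0.178
grip_force: 30.0
```

```bash
python3 -c "
from h import *
st()"
```

```text
t 14.9 s,y,n mm [29.2  1.8 21.6] F s,y,n [-0.1  0.1 -2.1] Ttool [ 0.41 -0.09 -0.08] roterr [ 0.01 -0.04 -0.03] g 30.0
```

Call:
{"op": "arm_command", "data": {
  "jaw": [1, 1, 1],
  "dp": [
    [0, -0.05, 0],
    [0, -0.1, 0],
    [0, -0.1, 0]
  ],
  "delta_rot": [
    [0, 0, 0],
    [0, 0, 0],
    [0, 0, 0]
  ]
}}

```text
time: 15.2
ee_pos: [0.499, -0.0025, 0.0859]
orientation: [2.009, 1.764, 0.51]
wrist_force: [1.7, 0.3, -1.1]
gripper_width: 0.181
grip_force: 30.0
```

```bash
python3 -c "
from h import *
st()"
```

```text
t 15.2 s,y,n mm [28.4  1.8 21.6] F s,y,n [ 0.8  0.5 -1.8] Ttool [ 0.2  -0.04 -0.02] roterr [ 0.03 -0.04 -0.03] g 30.0
```

Call:
{"op": "arm_command", "data": {
  "jaw": [1, 1, 1],
  "dp": [
    [0, -0.05, 0],
    [0, -0.1, 0],
    [0, -0.1, 0]
  ],
  "delta_rot": [
    [0, 0, 0],
    [0, 0, 0],
    [0, 0, 0]
  ]
}}

```text
time: 15.5
ee_pos: [0.4986, -0.0025, 0.0859]
orientation: [2.009, 1.764, 0.511]
wrist_force: [5.1, -1.1, 0.6]
gripper_width: 0.182
grip_force: 30.0
```

```bash
python3 -c "
from meas import *
st()
tm('7')"
```

```text
t 15.5 s,y,n mm [28.1  1.7 21.8] F s,y,n [ 4.7 -0.4 -2.2] Ttool [-0.28 -0.08 -0.11] roterr [ 0.1  -0.03 -0.03] g 30.0
side 490 plane [0.0047 0.0028 0.0053]
 hn 0.0053 s -0.0039182623930801375 0.05812343741140946 y -0.06806853183160033 0.08331201536113952 ymid 0.007621741764769596
 edge s at y=0 0.005306961485326247 yaw deg -8.580825163131927 [ 0.0152 -0.0024  0.0446  0.0042  0.0015  0.0009 -0.0023 -0.0029  0.0012
  0.0055  0.0016 -0.0016 -0.0034 -0.0039]
 tcp s,y,n [0.0281 0.0017 0.0218]
top 635 plane [0.0172 0.0011 0.0061]
 hn 0.0053 s -0.007266288498297037 0.05695325170952259 y -0.07953745590463633 0.0787690885785527 ymid -0.0003841836630418122
 edge s at y=0 -0.0010896146890423115 yaw deg 3.681095470419042 [-0.0054 -0.006  -0.0073 -0.0057  0.0337 -0.0059 -0.0065 -0.0057]
 tcp s,y,n [0.028  0.0017 0.0218]
```

Contact with the pegs at about 5 N. Now I press onto the board in small steps.

Call:
{"op": "arm_command", "data": {
  "jaw": [1, 1, 1],
  "dp": [
    [0, 0, 0.05],
    [0, 0, 0.08],
    [0, 0, 0.08]
  ],
  "delta_rot": [
    [0, 0, 0],
    [0, 0, 0],
    [0, 0, 0]
  ]
}}

```text
time: 15.9
ee_pos: [0.4988, -0.0025, 0.0854]
orientation: [2.009, 1.765, 0.51]
wrist_force: [-6.6, 0.1, 13.1]
gripper_width: 0.18
grip_force: 30.0
```

```bash
python3 -c "
from h import *
st()"
```

```text
t 15.9 s,y,n mm [28.   1.7 21.3] F s,y,n [ 1.4 -0.7 14.6] Ttool [ 0.24 -0.24 -0.04] roterr [ 0.04 -0.04 -0.01] g 30.0
```

Call:
{"op": "arm_command", "data": {
  "jaw": [1, 1, 1, 1],
  "dp": [
    [0, 0, -0.03],
    [0, -0.05, -0.03],
    [0, -0.08, -0.03],
    [0, -0.08, -0.03]
  ],
  "delta_rot": [
    [0, 0, 0],
    [0, 0, 0],
    [0, 0, 0],
    [0, 0, 0]
  ]
}}

```text
time: 16.3
ee_pos: [0.4986, -0.0025, 0.0854]
orientation: [2.008, 1.763, 0.512]
wrist_force: [3.1, -0.3, 5.5]
gripper_width: 0.185
grip_force: 30.0
```

```bash
python3 -c "
from h import *
st()"
```

```text
t 16.3 s,y,n mm [27.8  1.7 21.4] F s,y,n [5.5 0.1 3. ] Ttool [-0.61 -0.01 -0.07] roterr [ 0.14 -0.03 -0.03] g 30.0
```

Call:
{"op": "arm_command", "data": {
  "jaw": [1, 1, 1, 1],
  "dp": [
    [0, 0.02, 0.02],
    [0, 0.04, 0.02],
    [0, 0.04, 0.03],
    [0, 0.04, 0.03]
  ],
  "delta_rot": [
    [0, 0, 0],
    [0, 0, 0],
    [0, 0, 0],
    [0, 0, 0]
  ]
}}

```text
time: 16.7
ee_pos: [0.4987, -0.0025, 0.0854]
orientation: [2.009, 1.764, 0.511]
wrist_force: [-5.0, -0.8, 13.4]
gripper_width: 0.177
grip_force: 30.0
```

```bash
python3 -c "
from meas import *
st();tm('8');st()
a=np.load('side8.npz')['im'];b=np.load('top8.npz')['im']
save('f8.png',np.hstack([cv2.resize(a[130:250,190:330],(420,360),interpolation=cv2.INTER_CUBIC),cv2.resize(b[150:250,190:300],(380,360),interpolation=cv2.INTER_CUBIC)]))"
```

```text
t 16.7 s,y,n mm [27.9  1.7 21.3] F s,y,n [ 3.  -1.4 13.9] Ttool [-0.01 -0.17 -0.07] roterr [ 0.08 -0.04 -0.02] g 30.0
side 482 plane [0.0043 0.0078 0.0048]
 hn 0.0048 s -0.0047462093484400706 0.05785676501510691 y -0.06822601972453156 0.08282903816678022 ymid 0.007301509221124332
 edge s at y=0 0.0009648199885702649 yaw deg -3.1833517536243088 [ 0.0151 -0.0025 -0.0038  0.0041  0.0014  0.0008 -0.0024 -0.003   0.0012
  0.0054  0.0015 -0.0017 -0.0035 -0.0047]
 tcp s,y,n [0.0279 0.0017 0.0213]
top 642 plane [ 0.007  -0.0014  0.0059]
 hn 0.0048 s -0.00751463852430048 0.05673740437701995 y -0.0795626085808788 0.07867447361276543 ymid -0.000444067484056683
 edge s at y=0 -0.006462751242628341 yaw deg 0.043943596500206863 [-0.0057 -0.0069 -0.0075 -0.006  -0.0062 -0.0071 -0.0059]
 tcp s,y,n [0.0279 0.0017 0.0213]
t 16.8 s,y,n mm [27.9  1.7 21.3] F s,y,n [ 3.6 -0.4 12.6] Ttool [ 0.02 -0.26 -0.07] roterr [ 0.08 -0.04 -0.01] g 30.0
```

View pics/f8.png

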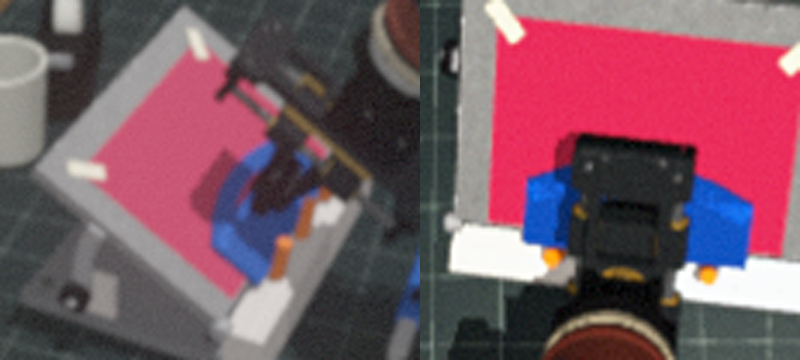

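The final views show the template flat on the board with its straight edge against the pegs: yaw 0.04°, centred to −0.4 mm, pegs and bystanders in place. I ease the pressing force slightly and hold.

Call:
{"op": "arm_command", "data": {
  "jaw": [1, 1, 1, 1, 1],
  "dp": [
    [0, 0, -0.01],
    [0, 0, -0.015],
    [0, 0, -0.015],
    [0, 0, -0.015],
    [0, 0, -0.015]
  ],
  "delta_rot": [
    [0, 0, 0],
    [0, 0, 0],
    [0, 0, 0],
    [0, 0, 0],
    [0, 0, 0]
  ]
}}

```text
time: 17.3
ee_pos: [0.4987, -0.0025, 0.0854]
orientation: [2.008, 1.764, 0.511]
wrist_force: [-1.1, 0.0, 9.1]
gripper_width: 0.18
grip_force: 30.0
```

Call:
{"op": "arm_command", "data": {
  "jaw": [1, 1, 1, 1, 1],
  "dp": [
    [0, 0, 0],
    [0, 0, 0],
    [0, 0, 0],
    [0, 0, 0],
    [0, 0, 0]
  ],
  "delta_rot": [
    [0, 0, 0],
    [0, 0, 0],
    [0, 0, 0],
    [0, 0, 0],
    [0, 0, 0]
  ]
}}

```text
time: 17.8
ee_pos: [0.4987, -0.0025, 0.0854]
orientation: [2.009, 1.764, 0.511]
wrist_force: [-1.4, -1.1, 9.7]
gripper_width: 0.18
grip_force: 30.0
```

```bash
python3 -c "
from h import *
st()"
```

```text
t 17.8 s,y,n mm [27.9  1.7 21.3] F s,y,n [ 4.1 -1.2  8.9] Ttool [-0.24 -0.13 -0.08] roterr [ 0.09 -0.04 -0.02] g 30.0
```

Pressing steadily at about 9 N and flush, so I hand it in.

```bash
python3 -c "
from h import *
print(r.sign_off())"
```

```text
the job is handed in; nothing more can be done
None
```

The spare peg is fully home in the left hole, and the blue template lies flush on the board, centred against the three pegs and held there with about 9 N; the job was handed in at about 18 s.

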